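# Sweep the mosaic offcuts into the tray

### The job

Clear the mosaic work board: with closed fingers, gently sweep the three loose white ceramic pieces (a square, a bar and a disc) along the board and off its open end into the open grey tray. Do not pinch, pick up or carry the pieces, only push them along the board; and leave the small jar on the board, the mug of brushes and the roll of tape as they stand.

Things in the scene. Friction and masses are not known exactly. Their poses are not given: they have to be found in the camera images.
- board: fixed raised wooden board, 260 mm (x) by 280 mm (y), flat top 40 mm above the table, slab 12 mm thick overhanging its plinth at the y ends. Origin: centre of its underside, on the table. Rims 10 mm wide, 12 mm high (top at 52 mm) run along both x edges (inner faces at x = -120, +120 mm); the y ends (y = -140, +140 mm) have no rim. The tray stands at one end, the lidded box at the other; which varies
- tray: fixed open grey plastic tray, 260 mm (its x) by 120 mm (its y), rim 25 mm above the table (15 mm below the board's top), walls and floor 4 mm thick. Origin: centre of its underside, on the table. Axes parallel to the board's; its centre is 190 mm from the board's centre along the board's +y or -y, so its near wall is tucked 10 mm under the overhanging end of the board and pieces pushed over the end drop inside it
- tin: fixed closed grey storage box with a white flat lid, 260 by 94 mm, 52 mm high, against the board's other end (12 mm higher than the board's top, 3 mm gap). Origin: centre of its underside. Not part of the work
- square_mid (a point): a loose white ceramic mosaic piece, 24 mm by 24 mm square, 10 mm thick, lying flat on the board at any yaw, at least 25 mm clear of rims and ends; mass about 15 g. This point is its centre, 5 mm above its underside
- bar_mid (a point): a loose white ceramic mosaic piece, 36 mm (its x) by 18 mm (its y) bar, 10 mm thick, lying flat on the board at any yaw, at least 25 mm clear of rims and ends; mass about 15 g. This point is its centre, 5 mm above its underside
- disc_mid (a point): a loose white ceramic mosaic piece, 28 mm diameter disc, 10 mm thick, lying flat on the board at any yaw, at least 25 mm clear of rims and ends; mass about 15 g. This point is its centre, 5 mm above its underside
- jar: small closed jar, 40 mm diameter, 50 mm high, loose, standing on the board near the rim on the board's +x side (away from the robot), its axis about 90 mm from the board's centre line and at any y within 90 mm of the middle. Leave alone. Origin: centre of its underside
- mug: loose blue mug, 76 mm diameter, 90 mm high, with brushes standing up to 185 mm, on the table to the right of the tray or box, at the -y end of the work. Origin: centre of its underside. Leave alone
- tape: loose roll of brown tape lying flat on the table to the left of the tray or box, at the +y end of the work, 90 mm diameter, 24 mm high. Origin: centre of its underside. Leave alone

How it is judged:
By the outcome, as a careful person would: the job done as asked, in the order asked, and still so for the second after the job is handed in, with the robot touching nothing.
It also fails if it takes over 64 s, if anything falls off the work surface, if the arm or the gripper's body presses on something with over 40 N, if the wrist force passes 120 N, or if a joint passes its speed limit or range.

### The arm

A 6-joint arm with a two-finger parallel gripper is mounted at the origin on the work surface. World frame = base frame: x ahead of the robot, y to its left, z up, the work surface at z = 0. Lengths are in m, angles in rad, forces in N, time in s.
With the tool pointing down it reaches from about 0.35 to 0.775 m from the base axis. Payload 7.3 kg.
Tool frame: the origin (TCP) lies on the centre line of the jaws, within the pads' length; the fingertips stand 17 mm ahead of it and the grasp point (between the pads) lies 2 mm behind it (robot.tcp_to_tips is the distance from the TCP to the fingertips, in m); z points along the fingers, y is the line along which they close (so a half turn about z gives the same grasp; the last joint's range is limited). The gripper opens to 92 mm and grips with 3 to 60 N. Pads are 19 mm wide; open, the fingers measure 130 mm over their backs; the gripper's body (75 mm by 190 mm) begins 47 mm behind the grasp point.
Start: joints at [-1.305, 0.342, 1.524, -0, 1.275, -0.146], TCP at [0.21, -0.481, 0.218] pointing down, gripper open.
Joint ranges: [-2.53, 2.53], [-0.77, 2.02], [0.04, 2.7], [-1, 4.14], [0.28, 2.66], [-3.11, 3.11]. Speed limits (rad/s): [2.57, 2.57, 3.14, 3.14, 3.14, 3.14].

### API

Orientations are given as [roll, pitch, yaw] about the fixed x, y, z axes, in that order (R = Rz(yaw) Ry(pitch) Rx(roll)).
In Python, from cell import robot gives the robot as it stands. The module is installed in compiled form; this text tells all that it offers.
- The arm moves only by the tool carry_out, never from a script. Its argument "commands" is a list of rows, each a list of 3 entries, a list of its own where there are three numbers: the shift along the tool's x, y, z in m, then the turn about the tool's z in rad, then the opening, from 0 (shut) to 1 (fully open). In form: [[[dx, dy, dz], yaw, claw], ...]. A call has 1 to 20 rows; each row shifts and turns the commanded pose from where the row before left it, along the tool's axes as they then stand; what a row does not reach is not made up. A row lasts 1/8 s, in which the tool goes at most 62.5 mm and 10.7 degrees, less where a joint would pass 70% of its speed; a pose out of reach is approached as far as the arm can. A call is refused whole if a number of a shift passes 0.0625 or a number of a turn 0.188, either way. A call with a gripper value outside its range is refused whole. The fingers move at their own pace and stop on an object; "newtons" is the grip in N (left out, the last holds). Time passes only in rows, so rows that do not move let the fingers close. It gives the time, the measured TCP pose, the force, the opening and the grip force at its end, in the units of the state.
- robot.observe(): the state, without advancing time (a new reading comes with each control period).
- robot.read_camera(name): name is "side" or "top" or "wrist"; returns a dict with "pixels" (420x560x3 uint8, red, green, blue), "fx", "fy", "cx", "cy" (pixels), "view" (4x4, takes a point from world to camera coordinates); the wrist camera has in their place "T_tool_cam" (4x4, takes a point from camera to tool coordinates, whose origin is the TCP and whose axes are the flange's). Camera axes: x right, y up, looking along -z (the intrinsics and any distortion apply to the point x, -y, -z); pixel columns grow to the right and rows downward; lengths in m; the calibration is good to about 2 mm. A picture is of the moment at which its call begins: read the wrist's pose just before it. There is no depth.
- robot.hand_in(): hands the job in; it is judged then, once.
Trained networks look in a picture, given as the dict that the camera call returned (one of the last four; its "shot" number tells which), for a name from the list of things; names that differ only in an ending like _2 or _b are one class to them, and where a whole thing is asked for, a point or a joint stands for the part that bears it (a point fixed in the world has none). Each returns a list of dicts, best first, with "p" (0 to 1); they miss things now and then, are a little off and sometimes report something else, mostly with a low value. They report only what shows in the picture. A call takes as long as a camera call.
- robot.find_in(picture, name): "at" ([column, row] in pixels, amid what is visible of it).
- robot.tip_of(picture, name): "at" ([column, row] in pixels: a listed point, or the origin of a listed thing).
The state is a dict: "time": time; "qpos": joint angles; "qvel": joint speeds; "joint_efforts": joint torques, N m; "tool_pos": TCP position; "tool_rot": TCP orientation; "contact_force": force on the tool from outside, world axes, zero at the start; "torque": the same for the moment, N m; "opening": finger opening in m; "grip_force": force on a finger pad.
Only numpy, scipy, OpenCV 4.12 (cv2) and the standard library are available. Lean on these libraries where they do the work, as an engineer would, in place of code of your own. Each camera call takes 0.05 s, during which the arm holds its last target. There are 200 camera calls.

## Working session

There is one attempt and no reset: what is moved stays moved. The work goes in short steps, Python scripts to look and compute and a tool call to move; the robot and the scene stay as the last step left them, time stands still between calls to the robot, and variables do not carry over. Pictures are saved under pics/ and viewed, at most 10 in all, crops included, and the job is handed in when it is done.

Besides the shell and the picture viewer there is one more tool, called after ">>>" as a command line: name --argument value ..., lists and objects as JSON in quotes. carry_out: Moves the arm, as the interface text tells. Its arguments: {"type":"object","properties":{"commands":{"type":"array"},"newtons":{"type":"number"}},"required":["commands"]}

```bash
mkdir -p pics
cat > h.py <<'E'
import numpy as np, cv2
from cell import robot
def ray(p,uv):
    d=np.array([(uv[0]-p['cx'])/p['fx'],-(uv[1]-p['cy'])/p['fy'],-1.])
    T=np.linalg.inv(np.array(p['view'])); return T[:3,3],T[:3,:3]@d
def onz(p,uv,z):
    o,d=ray(p,uv); return (o+d*(z-o[2])/d[2]).round(4)
E
python3 - <<'E'
from h import *
s=robot.observe();print(s['tool_pos'],s['tool_rot'],s['opening'],s['time'])
Z=dict(board=0,tray=0,tin=0,square_mid=.045,bar_mid=.045,disc_mid=.045,jar=.04,mug=0,tape=0)
for c in('top','side'):
    p=robot.read_camera(c);print(c,[k for k in p if k!='pixels'],{k:p[k] for k in p if k not in('pixels','view')});cv2.imwrite(f'pics/{c}0.png',p['pixels'][...,::-1])
    for n in Z:
        print(n,[(np.round(r['at'],0),round(r['p'],2),onz(p,r['at'],Z[n])) for r in robot.tip_of(p,n)[:3]])
E
```

```text
[ 0.21002887 -0.48067926  0.21774376] [-3.14001904e+00 -1.98906319e-04  4.11822962e-01] 0.09180614822460066 0.0
top ['fx', 'fy', 'cx', 'cy', 'view', 'shot'] {'fx': 467.65492320588686, 'fy': 467.65492320588686, 'cx': 285.7858907143115, 'cy': 209.6821055849582, 'shot': 1}
board [(array([294., 203.]), 0.68, array([ 0.5951, -0.0122,  0.    ])), (array([352., 214.]), 0.54, array([ 0.5614, -0.1933,  0.    ]))]
tray [(array([354., 217.]), 0.74, array([ 0.5524, -0.1994,  0.    ]))]
tin [(array([237., 196.]), 0.86, array([0.6184, 0.167 , 0.    ])), (array([276., 190.]), 0.4, array([0.6368, 0.0442, 0.    ]))]
square_mid []
bar_mid [(array([301., 213.]), 0.4, array([ 0.5607, -0.0335,  0.045 ])), (array([292., 221.]), 0.28, array([ 0.5344, -0.0044,  0.045 ]))]
disc_mid [(array([292., 223.]), 0.51, array([ 0.5302, -0.0062,  0.045 ]))]
jar [(array([294., 173.]), 0.71, array([ 0.6829, -0.0122,  0.04  ]))]
mug [(array([434., 235.]), 0.88, array([ 0.5004, -0.4434,  0.    ]))]
tape [(array([146., 223.]), 0.85, array([0.5291, 0.4514, 0.    ]))]
side ['fx', 'fy', 'cx', 'cy', 'view', 'shot'] {'fx': 525.7419494014164, 'fy': 525.7419494014164, 'cx': 269.9004509450865, 'cy': 206.58973574265448, 'shot': 2}
board [(array([285., 226.]), 0.75, array([ 0.6051, -0.0194,  0.    ])), (array([281., 202.]), 0.19, array([0.6698, 0.1159, 0.    ]))]
tray []
tin [(array([260., 201.]), 0.87, array([0.6131, 0.155 , 0.    ]))]
square_mid [(array([281., 201.]), 0.5, array([0.6309, 0.0508, 0.045 ]))]
bar_mid [(array([276., 220.]), 0.52, array([ 0.562 , -0.0394,  0.045 ]))]
disc_mid [(array([260., 216.]), 0.45, array([0.5312, 0.0036, 0.045 ]))]
jar [(array([308., 209.]), 0.73, array([ 0.6816, -0.0251,  0.04  ]))]
mug [(array([338., 321.]), 0.59, array([ 0.4995, -0.4438,  0.    ]))]
tape [(array([260., 218.]), 0.74, array([0.5578, 0.0579, 0.    ]))]
```

Run:
```python
import cv2
a=cv2.imread('pics/top0.png')[130:290,190:400];cv2.imwrite('pics/topc.png',cv2.resize(a,(787,600),interpolation=cv2.INTER_CUBIC))
```

```text
(no output)
```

View pics/topc.png

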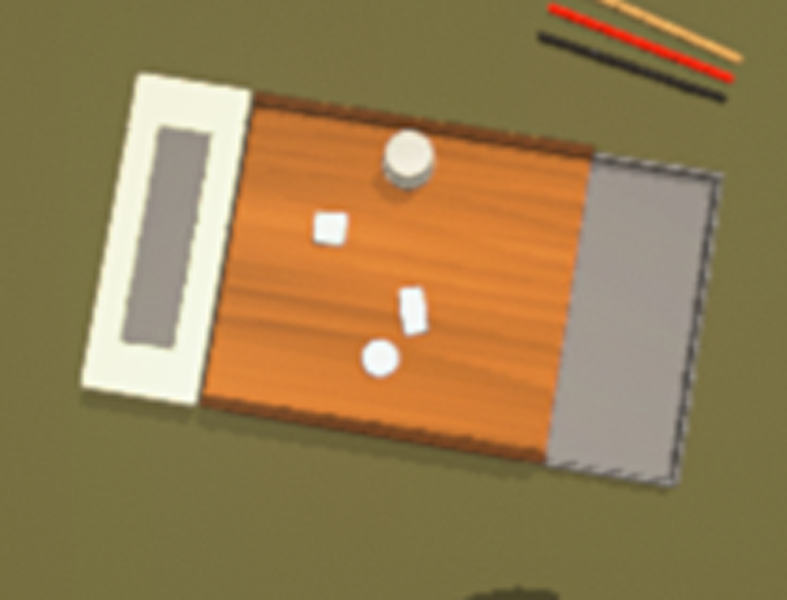

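View pics/side0.png

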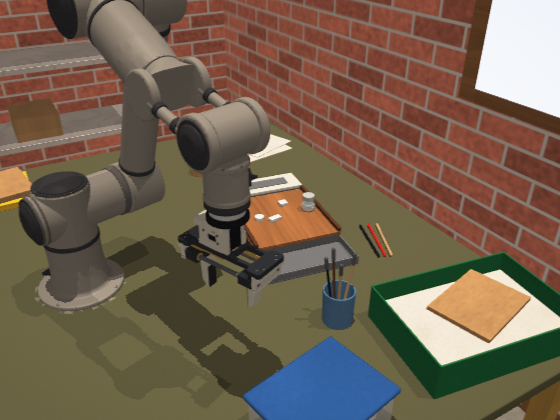

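Side view: the arm is holding clear, the board has its tray on the right (-y) and its box on the far left. Top crop: square at about (278,191) full-frame, bar at (300,213), disc at (291,225), jar at (299,173). All agree with the networks. The open end with the tray is at -y.

```bash
cat >> h.py <<'E'
def full(c): return (190+(c[0]+.5)/3.748-.5,130+(c[1]+.5)/3.75-.5)
E
python3 - <<'E'
from h import *
p=robot.read_camera('top')
C=[onz(p,full(c),.052) for c in((253,93),(595,148),(547,463),(203,407))];C=np.array(C)[:,:2];print(C)
print([np.linalg.norm(C[i]-C[i-1]).round(3) for i in range(4)])
y=(C[0]+C[3]-C[1]-C[2]);x=(C[0]+C[1]-C[2]-C[3])
print(np.arctan2(-y[0],y[1]),np.arctan2(x[1],x[0]))
w=np.arctan2(-y[0],y[1])/2+np.arctan2(x[1],x[0])/2;c=C.mean(0);R=np.array([[np.cos(w),-np.sin(w)],[np.sin(w),np.cos(w)]])
np.savez('b.npz',c=c,R=R,w=w);print('board',c,w)
for n,q,z in(('sq',(330,228),.05),('bar',(413,310),.05),('disc',(380,358),.05),('jartop',(409,155),.09),('tray far',(698,330),.025)):
    P=onz(p,full(q),z)[:2];print(n,P,((P-c)@R*1000).round(1))
E
```

```text
[[ 0.7382  0.1018]
 [ 0.694  -0.1757]
 [ 0.4401 -0.136 ]
 [ 0.4825  0.138 ]]
[np.float64(0.258), np.float64(0.281), np.float64(0.257), np.float64(0.277)]
-0.15575444323350482 -0.14785344980894444
board [ 0.5887   -0.017975] -0.15180394652122464
sq [0.6278 0.0381] [30.2 61.3]
bar [ 0.5616 -0.0293] [-25.1 -15.3]
disc [ 0.5228 -0.003 ] [-67.4   4.8]
jartop [ 0.68  -0.025] [91.3  6.9]
tray far [ 0.5494 -0.2615] [  -2.  -246.7]
```

>>> carry_out --commands '[[[0, 0, 0], -0.168, 0], [[0, 0, 0], -0.168, 0], [[0, 0, 0], -0.168, 0], [[0, 0, 0], -0.168, 0], [[0, 0, 0], -0.168, 0], [[0, 0, 0], -0.168, 0], [[0.053, 0.028, 0], 0, 0], [[0.053, 0.028, 0], 0, 0], [[0.053, 0.028, 0], 0, 0], [[0.053, 0.028, 0], 0, 0], [[0.053, 0.028, 0], 0, 0], [[0.053, 0.028, 0], 0, 0], [[0.053, 0.028, 0], 0, 0], [[0.053, 0.028, 0], 0, 0], [[0.053, 0.028, 0], 0, 0], [[0.053, 0.028, 0], 0, 0], [[0, 0, 0], 0, 0], [[0, 0, 0], 0, 0]]' --newtons 5

```text
time: 3.3
tool_pos: [0.5663, 0.0006, 0.2181]
tool_rot: [-3.141, 0.001, 1.421]
contact_force: [0.8, 0.4, -0.4]
opening: 0.0007
grip_force: 0.0
```

```bash
cat >> h.py <<'E'
def st():
    b=np.load('b.npz');s=robot.observe();q=((np.array(s['tool_pos'])[:2]-b['c'])@b['R']*1000).round(1)
    print('board xy',q,'z',round(s['tool_pos'][2]*1000,1),'rot',np.round(s['tool_rot'],4),'want yaw',b['w']+np.pi/2,'open',round(s['opening'],4),'F',np.round(s['contact_force'],1),'t',s['time'])
E
python3 - <<'E'
from h import *
st()
p=robot.read_camera('wrist');cv2.imwrite('pics/w1.png',p['pixels'][...,::-1])
E
```

```text
board xy [-24.9  15. ] z 218.1 rot [-3.1408e+00  6.0000e-04  1.4205e+00] want yaw 1.418992380273672 open 0.0007 F [ 0.8  0.4 -0.4] t 3.3
```

View pics/w1.png

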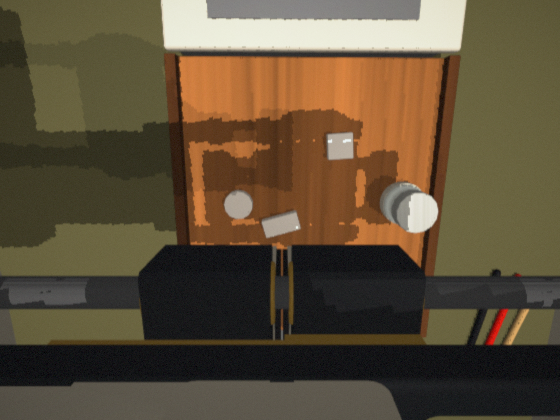

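The wrist view shows the board square to the tool: disc (238,205), bar (281,224), square (340,146), jar top (415,212). I'll check the positions with its calibration.

Run:
```python
from h import *
from scipy.spatial.transform import Rotation as Ro
b=np.load('b.npz');s=robot.observe();p=robot.read_camera('wrist')
T=np.eye(4);T[:3,:3]=Ro.from_euler('xyz',s['tool_rot']).as_matrix();T[:3,3]=s['tool_pos']
p['view']=np.linalg.inv(T@np.array(p['T_tool_cam']))
for n,q,z in(('disc',(238,204),.05),('bar',(281,223),.05),('barL',(263,229),.05),('barR',(299,217),.05),('sq',(340,146),.05),('jartop',(416,212),.09),('rimL',(181,150),.04),('rimR',(440,150),.04),('end',(310,55),.04)):
    print(n,((onz(p,q,z)[:2]-b['c'])@b['R']*1000).round(1))
```

```text
disc [-67.2   5.2]
bar [-25.4 -14. ]
barL [-43.1 -20.2]
barR [-7.7 -7.9]
sq [29.7 60.6]
jartop [90.9  7.1]
rimL [-121.7   56.2]
rimR [127.9  56.3]
end [  0.9 140.8]
```

>>> carry_out --commands '[[[0.002, 0, 0.05], 0, 0], [[0, 0, 0.05], 0, 0], [[0, 0, 0.035], 0, 0], [[0, 0, 0.015], 0, 0], [[0, 0, 0.007], 0, 0], [[0, 0, 0], 0, 0], [[0, 0, 0], 0, 0]]'

```text
time: 4.28
tool_pos: [0.5679, 0.0025, 0.0627]
tool_rot: [3.139, 0.0, 1.42]
contact_force: [0.7, -0.4, 0.3]
opening: 0.0004
grip_force: 0.0
```

```bash
python3 -c "
from h import *
st()"
```

```text
board xy [-23.7  17.1] z 62.7 rot [3.1391 0.     1.4197] want yaw 1.418992380273672 open 0.0004 F [ 0.7 -0.4  0.3] t 4.275
```

>>> carry_out --commands '[[[0, -0.001, 0.002], 0, 0], [[-0.008, 0, 0], 0, 0], [[-0.012, 0, 0], 0, 0], [[-0.012, 0, 0], 0, 0], [[-0.012, 0, 0], 0, 0], [[-0.012, 0, 0], 0, 0], [[-0.012, 0, 0], 0, 0], [[-0.012, 0, 0], 0, 0], [[-0.012, 0, 0], 0, 0], [[-0.012, 0, 0], 0, 0], [[-0.012, 0, 0], 0, 0], [[-0.012, 0, 0], 0, 0], [[-0.012, 0, 0], 0, 0], [[-0.012, 0, 0], 0, 0], [[-0.012, 0, 0], 0, 0], [[-0.008, 0, 0], 0, 0], [[-0.005, 0, 0], 0, 0], [[0, 0, 0], 0, 0], [[0, 0, 0], 0, 0]]'

```text
time: 6.65
tool_pos: [0.5394, -0.1718, 0.0594]
tool_rot: [3.142, -0.0, 1.42]
contact_force: [-0.2, 0.4, -0.5]
opening: 0.0007
grip_force: 0.0
```

Run:
```python
from h import *
st()
p=robot.read_camera('top');a=p['pixels'][130:290,190:400,::-1]
p=robot.read_camera('wrist')
cv2.imwrite('pics/c2.png',np.hstack([cv2.resize(a,(400,300)),cv2.resize(p['pixels'][...,::-1],(400,300))]))
```

```text
board xy [ -25.4 -159.6] z 59.4 rot [ 3.1416e+00 -1.0000e-04  1.4200e+00] want yaw 1.418992380273672 open 0.0007 F [-0.2  0.4 -0.5] t 6.65
```

View pics/c2.png

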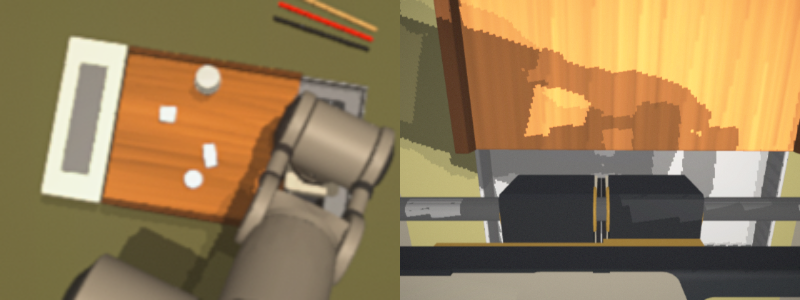

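The top view shows the arm past the end, but the bar is still at its old place (210,156 in the half-size crop). The fingers passed over it, so I'll check the tip length.

Run:
```python
from h import *
print(robot.tcp_to_tips);st()
b=np.load('b.npz');p=robot.read_camera('top')
for n in('bar_mid','disc_mid','square_mid'):
    print(n,[(np.round(r['at'],1),round(r['p'],2),((onz(p,r['at'],.045)[:2]-b['c'])@b['R']*1000).round(1)) for r in robot.tip_of(p,n)[:3]])
p=robot.read_camera('side');cv2.imwrite('pics/s3.png',cv2.resize(p['pixels'][150:300,180:380,::-1],(800,600),interpolation=cv2.INTER_CUBIC))
```

```text
0.017
board xy [ -25.4 -159.5] z 59.4 rot [-3.1415  0.      1.4203] want yaw 1.418992380273672 open 0.0004 F [-0.3  0.7  0.3] t 6.75
bar_mid [(array([296.9, 212.4]), 0.45, array([-26.2,  -6.6]))]
disc_mid [(array([292.3, 226.3]), 0.43, array([-70. ,   0.5]))]
square_mid [(array([276.9, 190.9]), 0.52, array([29.1, 63.7]))]
```

View pics/s3.png

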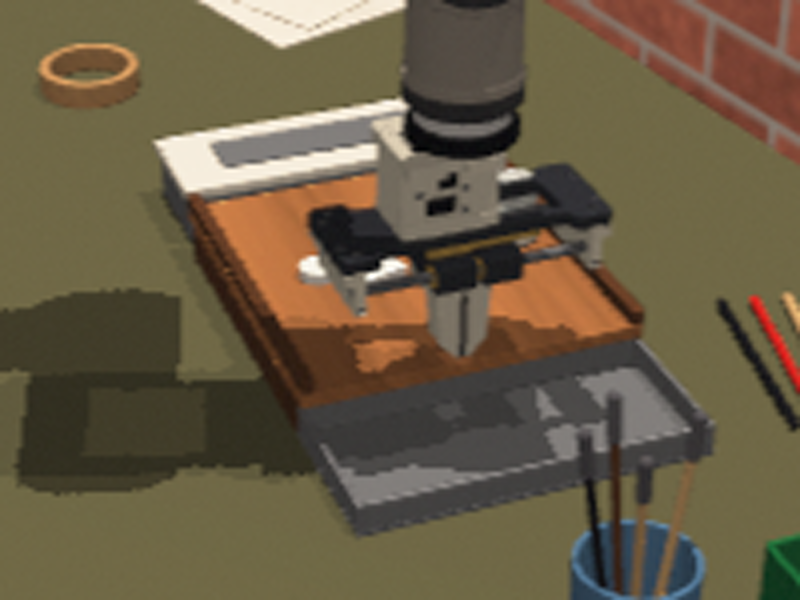

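The side view shows the fingertips at about (295,239) full-frame, well above the tray end. They look higher than the reported TCP implies, so I'll work out the actual height.

Run:
```python
from h import *
s=robot.observe();P=np.array(s['tool_pos']);print(P,s['qpos'])
p=robot.read_camera('side')
def pr(p,X):
    c=(np.array(p['view'])@np.r_[X,1])[:3];return (p['cx']+p['fx']*c[0]/-c[2],p['cy']-p['fy']*c[1]/-c[2])
for z in(.02,.042,.06,.08,.1): print(z,np.round(pr(p,[P[0],P[1],z]),1))
b=np.load('b.npz')
for n,q in(('bar-x end',(-.13,-.14)),('+x end',(.13,-.14)),('tray corner',(.13,-.25)),('tray corner2',(-.13,-.25))):
    w=b['c']+b['R']@np.array(q);z=.025 if 'tray' in n else .052;u=pr(p,[*w,z]);print(n,'crop',(u[0]-180)*4,(u[1]-150)*4)
```

```text
[ 0.53944546 -0.17199801  0.05944333] [-4.43957181e-01  5.85249604e-01  1.60776462e+00 -8.93609456e-05
  9.48449438e-01 -2.93134071e-01]
0.02 [293.1 251.5]
0.042 [293.2 244.9]
0.06 [293.4 239.4]
0.08 [293.5 233.3]
0.1 [293.7 227.1]
bar-x end crop 299.35320220596157 383.0059103877451
+x end crop 643.142452667928 309.74220632613094
tray corner crop 715.2159671821605 424.76703959697716
tray corner2 crop 356.39928589945634 508.84509126840817
```

The tips show at z of about 0.060, roughly 17 mm higher than the nominal 0.042. With the jaws shut they stand near TCP height, so I'll return behind the bar and descend lower, checking force as I go.

>>> carry_out --commands '[[[0, 0, -0.03], 0, 0], [[0.03, 0, -0.01], 0, 0], [[0.05, 0, 0], 0, 0], [[0.05, 0, 0], 0, 0], [[0.038, 0, 0], 0, 0], [[0.01, 0, 0], 0, 0], [[0, 0, 0.03], 0, 0], [[0, 0, 0.01], 0, 0], [[0, 0, 0.006], 0, 0], [[0, 0, 0.004], 0, 0], [[0, 0, 0], 0, 0], [[0, 0, 0], 0, 0]]'

```text
time: 8.55
tool_pos: [0.5665, 0.0037, 0.0499]
tool_rot: [3.141, 0.0, 1.42]
contact_force: [0.0, -0.1, -0.4]
opening: 0.0002
grip_force: 0.0
```

Run:
```python
from h import *
st()
b=np.load('b.npz');p=robot.read_camera('side');cv2.imwrite('pics/s4.png',cv2.resize(p['pixels'][160:260,200:333,::-1],(798,600),interpolation=cv2.INTER_CUBIC))
def pr(p,X):
    c=(np.array(p['view'])@np.r_[X,1])[:3];return np.array((p['cx']+p['fx']*c[0]/-c[2],p['cy']-p['fy']*c[1]/-c[2]))
P=np.array(robot.observe()['tool_pos'])
for z in(.03,.04,.05,.06): print(z,((pr(p,[P[0],P[1],z])-[200,160])*6).round())
```

```text
board xy [-25.2  18. ] z 49.9 rot [3.1406e+00 1.0000e-04 1.4197e+00] want yaw 1.418992380273672 open 0.0002 F [ 0.  -0.1 -0.4] t 8.55
0.03 [423. 343.]
0.04 [423. 326.]
0.05 [423. 309.]
0.06 [423. 292.]
```

View pics/s4.png

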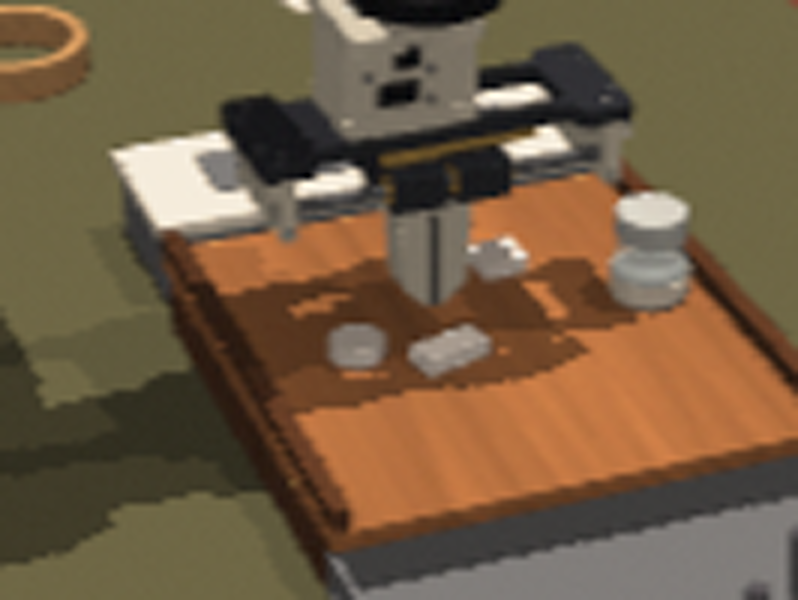

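The tip is at about (433,305) in the crop, so z is about 0.052, still clear above the board. No contact force. I'll go down further in small steps.

>>> carry_out --commands '[[[0, 0, 0.003], 0, 0], [[0, 0, 0.003], 0, 0], [[0, 0, 0], 0, 0], [[0, 0, 0], 0, 0]]'

```text
time: 9.1
tool_pos: [0.5662, 0.0038, 0.0434]
tool_rot: [-3.142, 0.0, 1.42]
contact_force: [-0.2, 0.6, -0.1]
opening: 0.0007
grip_force: 0.0
```

>>> carry_out --commands '[[[0, 0, 0.002], 0, 0], [[0, 0, 0], 0, 0], [[0, 0, 0], 0, 0]]'

```text
time: 9.48
tool_pos: [0.5662, 0.0038, 0.0414]
tool_rot: [3.142, 0.0, 1.42]
contact_force: [0.7, -0.1, -0.2]
opening: 0.0003
grip_force: 0.0
```

>>> carry_out --commands '[[[0, 0, 0.0015], 0, 0], [[0, 0, 0], 0, 0]]'

```text
time: 9.72
tool_pos: [0.5661, 0.0038, 0.0398]
tool_rot: [-3.141, 0.0, 1.42]
contact_force: [0.6, -0.2, -0.6]
opening: 0.0002
grip_force: 0.0
```

>>> carry_out --commands '[[[0, 0, 0.0015], 0, 0], [[0, 0, 0], 0, 0]]'

```text
time: 9.98
tool_pos: [0.5661, 0.0038, 0.0383]
tool_rot: [-3.141, 0.0, 1.42]
contact_force: [0.1, 0.5, -0.2]
opening: 0.0002
grip_force: 0.0
```

Run:
```python
from h import *
st()
p=robot.read_camera('side');cv2.imwrite('pics/s5.png',cv2.resize(p['pixels'][160:260,200:333,::-1],(798,600),interpolation=cv2.INTER_CUBIC))
```

```text
board xy [-25.7  18.1] z 38.3 rot [-3.1414e+00  1.0000e-04  1.4198e+00] want yaw 1.418992380273672 open 0.0002 F [ 0.1  0.5 -0.2] t 9.975
```

View pics/s5.png

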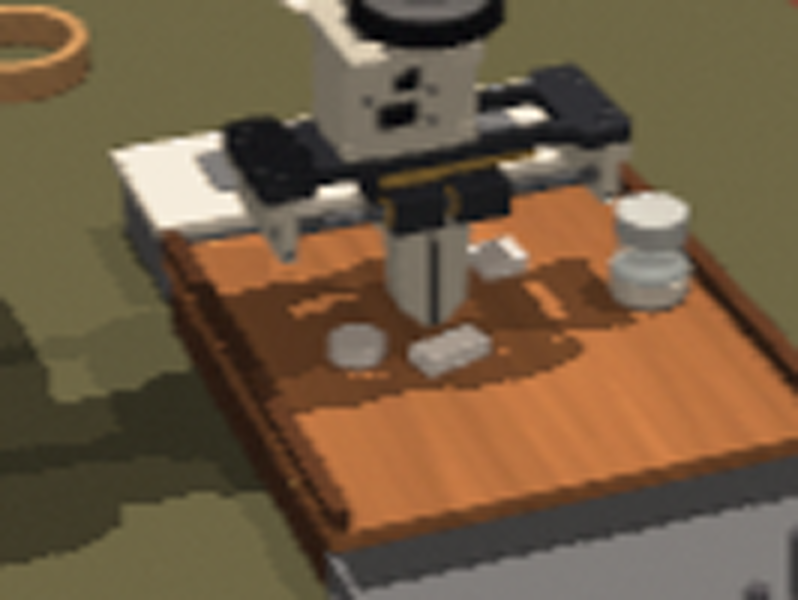

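The tip is at about (432,325), near the board and still touching nothing. The right carriage end, at about (605,198), is level with the jar, so I'll work out how high the carriage ends and knuckles are.

Run:
```python
from h import *
b=np.load('b.npz');p=robot.read_camera('side')
def bo(q): return np.r_[b['c']+b['R']@(np.array(q[:2])/1000),q[2]/1000]
o=ray(p,(0,0))[0]
print('cam board',((o[:2]-b['c'])@b['R']*1000).round(),o[2])
for n,c,y in(('tip,near face',(432,325),18-9.5),('tip,mid',(432,325),18),('knuckle bottom L',(400,228),5),('knuckle bottom R',(498,215),5),('left end',(288,260),10),('left end',(288,260),18),('right end',(607,200),10),('right end',(607,200),18),('body front bottom',(380,188),-19),('jar top',(652,195),7)):
    uv=(200+(c[0]+.5)/6-.5,160+(c[1]+.5)/6-.5)
    o,d=ray(p,uv); R=b['R'];ob=(o[:2]-b['c'])@R;db=d[:2]@R;t=(y/1000-ob[1])/db[1]
    print(n,'at y',y,'-> x',((ob[0]+t*db[0])*1000).round(1),'z',((o[2]+t*d[2])*1000).round(1))
```

```text
cam board [ -504. -1257.] 0.8600620398747382
tip,near face at y 8.5 -> x -25.3 z 47.4
tip,mid at y 18 -> x -21.7 z 41.3
knuckle bottom L at y 5 -> x -43.2 z 108.4
knuckle bottom R at y 5 -> x 8.3 z 105.5
left end at y 10 -> x -99.4 z 99.1
left end at y 18 -> x -96.8 z 94.3
right end at y 10 -> x 69.2 z 99.5
right end at y 18 -> x 72.8 z 94.7
body front bottom at y -19 -> x -62.0 z 146.4
jar top at y 7 -> x 92.5 z 99.3
```

>>> carry_out --commands '[[[0.001, -0.003, 0], 0, 0], [[0, 0, 0.0015], 0, 0], [[0, 0, 0], 0, 0]]'

```text
time: 10.45
tool_pos: [0.5632, 0.0053, 0.0368]
tool_rot: [-3.141, 0.0, 1.42]
contact_force: [-0.6, 0.0, -0.4]
opening: 0.0006
grip_force: 0.0
```

>>> carry_out --commands '[[[0, 0, 0.0015], 0, 0], [[0, 0, 0], 0, 0]]'

```text
time: 10.7
tool_pos: [0.5633, 0.0052, 0.0352]
tool_rot: [-3.141, 0.0, 1.42]
contact_force: [0.4, -0.4, 0.3]
opening: 0.0003
grip_force: 0.0
```

>>> carry_out --commands '[[[0, 0, 0.0015], 0, 0], [[0, 0, 0], 0, 0]]'

```text
time: 10.95
tool_pos: [0.5633, 0.0053, 0.0338]
tool_rot: [-3.141, 0.0, 1.42]
contact_force: [0.5, 0.1, 0.5]
opening: 0.0004
grip_force: 0.0
```

>>> carry_out --commands '[[[-0.008, 0, 0], 0, 0], [[-0.012, 0, 0], 0, 0], [[-0.012, 0, 0], 0, 0], [[-0.012, 0, 0], 0, 0], [[-0.012, 0, 0], 0, 0], [[-0.006, 0, 0], 0, 0], [[0, 0, 0], 0, 0]]'

```text
time: 11.82
tool_pos: [0.554, -0.0565, 0.0339]
tool_rot: [3.142, 0.0, 1.419]
contact_force: [-0.1, 1.0, 0.4]
opening: 0.0005
grip_force: 0.0
```

Run:
```python
from h import *
st()
p=robot.read_camera('side');cv2.imwrite('pics/s6.png',cv2.resize(p['pixels'][160:260,200:333,::-1],(798,600),interpolation=cv2.INTER_CUBIC))
```

```text
board xy [-28.5 -43.3] z 33.9 rot [3.1416e+00 1.0000e-04 1.4190e+00] want yaw 1.418992380273672 open 0.0005 F [-0.1  1.   0.4] t 11.825
```

View pics/s6.png

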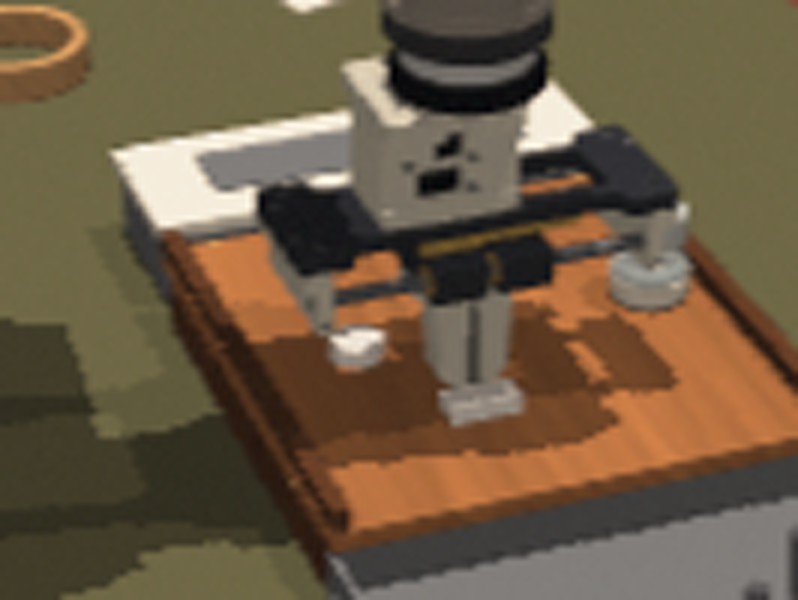

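The bar at (481,400) is square against the fingers and being pushed; the jar and disc are undisturbed. I'll carry on over the end.

>>> carry_out --commands '[[[-0.008, 0, 0], 0, 0], [[-0.012, 0, 0], 0, 0], [[-0.012, 0, 0], 0, 0], [[-0.012, 0, 0], 0, 0], [[-0.012, 0, 0], 0, 0], [[-0.012, 0, 0], 0, 0], [[-0.012, 0, 0], 0, 0], [[-0.012, 0, 0], 0, 0], [[-0.012, 0, 0], 0, 0], [[-0.008, 0, 0], 0, 0], [[-0.006, 0, 0], 0, 0], [[0, 0, 0], 0, 0], [[0, 0, 0], 0, 0], [[0, 0, -0.05], 0, 0], [[0, 0, -0.02], 0, 0], [[0, 0, 0], 0, 0]]'

```text
time: 13.88
tool_pos: [0.5373, -0.1727, 0.1054]
tool_rot: [3.138, 0.001, 1.42]
contact_force: [-0.3, -0.1, -0.7]
opening: 0.0004
grip_force: 0.0
```

```bash
cat >> h.py <<'E'
def look():
    b=np.load('b.npz')
    for c in('top','side'):
        p=robot.read_camera(c)
        for n,z in(('bar_mid',.045),('disc_mid',.045),('square_mid',.045),('jar',.04)):
            print(c,n,[(round(r['p'],2),((onz(p,r['at'],z)[:2]-b['c'])@b['R']*1000).round().tolist()) for r in robot.tip_of(p,n)[:3]])
    return p
E
python3 - <<'E'
from h import *
st();look()
E
```

```text
board xy [ -27.4 -160.7] z 105.4 rot [3.1381e+00 1.1000e-03 1.4203e+00] want yaw 1.418992380273672 open 0.0004 F [-0.3 -0.1 -0.7] t 13.875
top bar_mid [(0.36, [-69.0, 4.0])]
top disc_mid [(0.37, [-61.0, 5.0])]
top square_mid [(0.58, [24.0, 70.0])]
top jar [(0.5, [99.0, 12.0])]
side bar_mid [(0.59, [-43.0, -468.0]), (0.47, [-38.0, -191.0])]
side disc_mid [(0.6, [-62.0, 10.0])]
side square_mid []
side jar [(0.52, [99.0, 14.0])]
```

>>> carry_out --commands '[[[0.04, -0.01, 0], 0, 0], [[0.05, -0.01, 0], 0, 0], [[0.05, -0.01, 0], 0, 0], [[0.045, -0.01, 0], 0, 0], [[0.012, 0, 0], 0, 0], [[0, 0, 0.03], 0, 0], [[0, 0, 0.025], 0, 0], [[0, 0, 0.01], 0, 0], [[0, 0, 0.005], 0, 0], [[0, 0, 0], 0, 0], [[0, 0, 0], 0, 0]]'

```text
time: 15.75
tool_pos: [0.527, 0.0279, 0.0347]
tool_rot: [3.14, 0.0, 1.42]
contact_force: [-1.4, -0.2, 0.3]
opening: 0.0006
grip_force: 0.0
```

Run:
```python
from h import *
st()
```

```text
board xy [-68.  36.] z 34.7 rot [3.14   0.     1.4197] want yaw 1.418992380273672 open 0.0006 F [-1.4 -0.2  0.3] t 15.75
```

>>> carry_out --commands '[[[-0.006, 0, 0], 0, 0], [[-0.01, 0, 0], 0, 0], [[-0.012, 0, 0], 0, 0], [[-0.012, 0, 0], 0, 0], [[-0.012, 0, 0], 0, 0], [[-0.012, 0, 0], 0, 0], [[-0.012, 0, 0], 0, 0], [[-0.012, 0, 0], 0, 0], [[-0.012, 0, 0], 0, 0], [[0, 0, 0], 0, 0]]'

```text
time: 17.0
tool_pos: [0.5112, -0.0717, 0.0339]
tool_rot: [3.142, 0.0, 1.419]
contact_force: [0.4, -0.0, 0.0]
opening: 0.0003
grip_force: 0.0
```

Run:
```python
from h import *
st();look()
```

```text
board xy [-68.5 -64.8] z 33.9 rot [3.1415e+00 2.0000e-04 1.4185e+00] want yaw 1.418992380273672 open 0.0003 F [ 0.4 -0.   0. ] t 17.0
top bar_mid [(0.35, [-30.0, -423.0])]
top disc_mid [(0.44, [-3.0, 186.0])]
top square_mid []
top jar [(0.47, [89.0, 17.0])]
side bar_mid [(0.6, [-41.0, -199.0])]
side disc_mid [(0.46, [-68.0, -95.0])]
side square_mid []
side jar [(0.76, [88.0, 6.0])]
```

>>> carry_out --commands '[[[-0.008, 0, 0], 0, 0], [[-0.012, 0, 0], 0, 0], [[-0.012, 0, 0], 0, 0], [[-0.012, 0, 0], 0, 0], [[-0.012, 0, 0], 0, 0], [[-0.012, 0, 0], 0, 0], [[-0.012, 0, 0], 0, 0], [[-0.01, 0, 0], 0, 0], [[-0.006, 0, 0], 0, 0], [[0, 0, 0], 0, 0], [[0, 0, 0], 0, 0], [[0, 0, -0.05], 0, 0], [[0, 0, -0.021], 0, 0], [[0, 0, 0], 0, 0]]'

```text
time: 19.25
tool_pos: [0.4979, -0.1657, 0.1064]
tool_rot: [3.138, 0.001, 1.42]
contact_force: [-0.1, -0.8, 1.0]
opening: 0.0008
grip_force: 0.0
```

>>> carry_out --commands '[[[0.03, 0.01, 0], 0, 0], [[0.05, 0.02, 0], 0, 0], [[0.05, 0.02, 0], 0, 0], [[0.05, 0.02, 0], 0, 0], [[0.05, 0.018, 0], 0, 0], [[0.02, 0.01, 0], 0, 0], [[0, 0, 0], 0, 0], [[0, 0, 0], 0, 0], [[0, 0, 0], 0, 0]]'

```text
time: 20.38
tool_pos: [0.6308, 0.0657, 0.1046]
tool_rot: [-3.141, 0.0, 1.418]
contact_force: [0.7, -0.9, -0.2]
opening: 0.0005
grip_force: 0.0
```

Run:
```python
from h import *
st();p=look();cv2.imwrite('pics/s7.png',cv2.resize(p['pixels'][150:290,180:366,::-1],(797,600),interpolation=cv2.INTER_CUBIC))
```

```text
board xy [29. 89.] z 104.6 rot [-3.1408e+00  4.0000e-04  1.4185e+00] want yaw 1.418992380273672 open 0.0005 F [ 0.7 -0.9 -0.2] t 20.375
top bar_mid [(0.49, [-39.0, -148.0]), (0.24, [-3.0, 8.0])]
top disc_mid [(0.38, [-79.0, -176.0])]
top square_mid []
top jar [(0.69, [94.0, 23.0])]
side bar_mid [(0.67, [-43.0, -200.0])]
side disc_mid [(0.53, [-83.0, -225.0])]
side square_mid [(0.59, [35.0, 61.0])]
side jar [(0.74, [102.0, 24.0])]
```

View pics/s7.png

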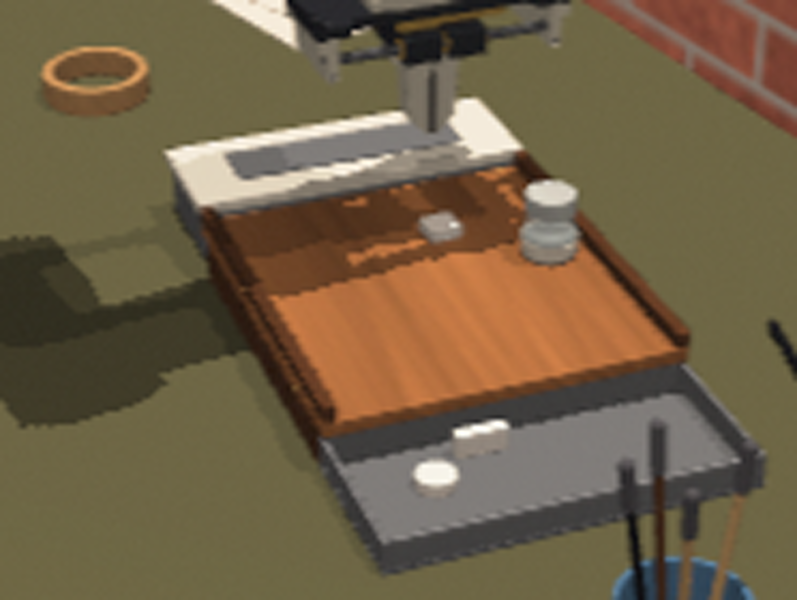

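The bar (480,437) and disc (436,475) lie in the tray, and the jar stands at (550,225). The square is at (440,227). A straight sweep would put the gripper's end post over the jar. So I'll turn 90° and push the square away from the jar first, then sweep it to the end.

>>> carry_out --commands '[[[0, 0, 0], 0.1745, 0], [[0, 0, 0], 0.1745, 0], [[0, 0, 0], 0.1745, 0], [[0, 0, 0], 0.1745, 0], [[0, 0, 0], 0.1745, 0], [[0, 0, 0], 0.1745, 0], [[0, 0, 0], 0.1745, 0], [[0, 0, 0], 0.1745, 0], [[0, 0, 0], 0.1745, 0], [[0.025, 0.028, 0], 0, 0], [[0, 0, 0], 0, 0], [[0, 0, 0], 0, 0]]'

```text
time: 22.38
tool_pos: [0.6515, 0.0355, 0.1046]
tool_rot: [-3.141, 0.001, -0.151]
contact_force: [0.6, 0.4, -0.4]
opening: 0.0006
grip_force: 0.0
```

Run:
```python
from h import *
st()
```

```text
board xy [54.  62.4] z 104.6 rot [-3.1414e+00  8.0000e-04 -1.5100e-01] want yaw 1.418992380273672 open 0.0006 F [ 0.6  0.4 -0.4] t 22.375
```

>>> carry_out --commands '[[[0.001, 0.001, 0.03], 0, 0], [[0, 0, 0.025], 0, 0], [[0, 0, 0.01], 0, 0], [[0, 0, 0.005], 0, 0], [[0, 0, 0], 0, 0], [[-0.006, 0, 0], 0, 0], [[-0.01, 0, 0], 0, 0], [[-0.012, 0, 0], 0, 0], [[-0.012, 0, 0], 0, 0], [[-0.012, 0, 0], 0, 0], [[-0.012, 0, 0], 0, 0], [[-0.01, 0, 0], 0, 0], [[-0.006, 0, 0], 0, 0], [[0, 0, 0], 0, 0], [[0.01, 0, 0], 0, 0], [[0, 0, -0.05], 0, 0], [[0, 0, -0.02], 0, 0], [[0, 0, 0], 0, 0]]'

```text
time: 24.62
tool_pos: [0.5855, 0.0444, 0.1065]
tool_rot: [-3.141, -0.004, -0.151]
contact_force: [-0.3, 0.3, -0.7]
opening: 0.0006
grip_force: 0.0
```

>>> carry_out --commands '[[[0, 0, 0], -0.1745, 0], [[0, 0, 0], -0.1745, 0], [[0, 0, 0], -0.1745, 0], [[0, 0, 0], -0.1745, 0], [[0, 0, 0], -0.1745, 0], [[0, 0, 0], -0.1745, 0], [[0, 0, 0], -0.1745, 0], [[0, 0, 0], -0.1745, 0], [[0, 0, 0], -0.1745, 0], [[0.028, -0.025, 0], 0, 0], [[0, 0, 0], 0, 0], [[0, 0, 0], 0, 0]]'

```text
time: 26.12
tool_pos: [0.5631, 0.0759, 0.104]
tool_rot: [-3.141, 0.001, 1.42]
contact_force: [0.8, 0.4, 0.4]
opening: 0.0007
grip_force: 0.0
```

Run:
```python
from h import *
st();p=look()
o=[]
b=np.load('b.npz')
# white blobs on the board, seen by the side camera
m=cv2.inRange(cv2.cvtColor(p['pixels'],cv2.COLOR_RGB2HSV),(0,0,110),(180,70,255))
n,_,S,C=cv2.connectedComponentsWithStats(m)
for i in range(1,n):
    q=(onz(p,C[i],.045)[:2]-b['c'])@b['R']*1000
    if 8<S[i,4]<400 and abs(q[0])<120 and -260<q[1]<140: print(q.round(),S[i])
```

```text
board xy [-39.5  89. ] z 104.0 rot [-3.1408e+00  5.0000e-04  1.4202e+00] want yaw 1.418992380273672 open 0.0007 F [0.8 0.4 0.4] t 26.125
top bar_mid [(0.67, [88.0, 4.0]), (0.46, [-16.0, -192.0]), (0.45, [-37.0, -154.0])]
top disc_mid [(0.37, [-70.0, -185.0])]
top square_mid []
top jar [(0.44, [99.0, 16.0]), (0.39, [-34.0, -422.0])]
side bar_mid [(0.67, [-44.0, -200.0])]
side disc_mid [(0.47, [-86.0, -228.0])]
side square_mid [(0.53, [-51.0, 80.0])]
side jar [(0.74, [104.0, 20.0])]
[110.  42.] [302 192  13  19 189]
[-47.  65.] [254 204  10   7  53]
[ 115. -200.] [340 235  13  14  23]
```

>>> carry_out --commands '[[[0.003, -0.006, 0], 0, 0], [[0, 0, 0.03], 0, 0], [[0, 0, 0.025], 0, 0], [[0, 0, 0.01], 0, 0], [[0, 0, 0.0045], 0, 0], [[0, 0, 0], 0, 0], [[-0.006, 0, 0], 0, 0], [[-0.01, 0, 0], 0, 0], [[-0.012, 0, 0], 0, 0], [[-0.012, 0, 0], 0, 0], [[-0.012, 0, 0], 0, 0], [[-0.012, 0, 0], 0, 0], [[-0.012, 0, 0], 0, 0], [[-0.012, 0, 0], 0, 0], [[-0.012, 0, 0], 0, 0], [[-0.012, 0, 0], 0, 0], [[-0.012, 0, 0], 0, 0], [[-0.012, 0, 0], 0, 0], [[0, 0, 0], 0, 0]]'

```text
time: 29.0
tool_pos: [0.537, -0.0554, 0.0354]
tool_rot: [3.142, 0.0, 1.419]
contact_force: [0.2, -0.4, -0.1]
opening: 0.0005
grip_force: 0.0
```

Run:
```python
from h import *
st();look()
```

```text
board xy [-45.4 -44.8] z 35.4 rot [3.1415e+00 2.0000e-04 1.4185e+00] want yaw 1.418992380273672 open 0.0005 F [ 0.2 -0.4 -0.1] t 29.0
top bar_mid [(0.58, [-37.0, -149.0])]
top disc_mid [(0.54, [-72.0, -179.0])]
top square_mid []
top jar [(0.66, [98.0, 21.0])]
side bar_mid [(0.55, [-38.0, -195.0])]
side disc_mid []
side square_mid [(0.38, [-47.0, -73.0])]
side jar [(0.64, [100.0, 27.0])]
```

>>> carry_out --commands '[[[-0.008, 0, 0], 0, 0], [[-0.012, 0, 0], 0, 0], [[-0.012, 0, 0], 0, 0], [[-0.012, 0, 0], 0, 0], [[-0.012, 0, 0], 0, 0], [[-0.012, 0, 0], 0, 0], [[-0.012, 0, 0], 0, 0], [[-0.012, 0, 0], 0, 0], [[-0.01, 0, 0], 0, 0], [[-0.008, 0, 0], 0, 0], [[-0.006, 0, 0], 0, 0], [[0, 0, 0], 0, 0], [[0, 0, 0], 0, 0], [[0, 0, -0.05], 0, 0], [[0, 0, -0.05], 0, 0], [[0.05, 0, -0.03], 0, 0], [[0.05, 0, 0], 0, 0], [[0.05, 0, 0], 0, 0], [[0.05, 0, 0], 0, 0], [[0, 0, 0], 0, 0]]'

```text
time: 32.0
tool_pos: [0.5496, 0.0321, 0.1654]
tool_rot: [-3.142, -0.001, 1.425]
contact_force: [0.2, 0.1, 0.3]
opening: 0.0003
grip_force: 0.0
```

Run:
```python
from h import *
st();p=look();cv2.imwrite('pics/s8.png',cv2.resize(p['pixels'][150:290,180:366,::-1],(797,600),interpolation=cv2.INTER_CUBIC))
```

```text
board xy [-46.2  43.6] z 165.4 rot [-3.1415e+00 -6.0000e-04  1.4250e+00] want yaw 1.418992380273672 open 0.0003 F [0.2 0.1 0.3] t 32.0
top bar_mid [(0.41, [-35.0, -154.0])]
top disc_mid [(0.59, [-72.0, -173.0]), (0.47, [-45.0, -159.0])]
top square_mid [(0.4, [-74.0, -154.0])]
top jar [(0.59, [95.0, 13.0]), (0.34, [-33.0, -152.0])]
side bar_mid []
side disc_mid [(0.34, [-24.0, -75.0])]
side square_mid [(0.54, [-89.0, -205.0])]
side jar [(0.47, [104.0, 28.0]), (0.37, [-96.0, -194.0])]
```

View pics/s8.png

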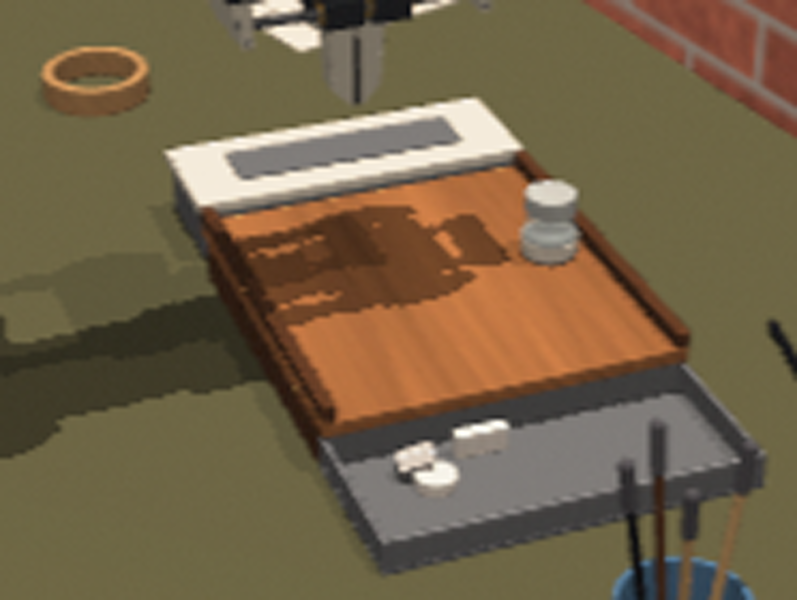

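All three pieces are in the tray: square (415,462), disc (436,475), bar (480,437). The board is clear, and the jar, mug and tape are where they were.

```bash
python3 -c "
from cell import robot
print(robot.hand_in())"
```

```text
the job is handed in; nothing more can be done
None
```

The square, bar and disc were all swept off the open end into the tray, the jar, mug and tape were left standing, and the job was handed in at about 32 s; the first sweep passed over the bar without touching it and was repeated lower.

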